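# Flip the peg tray's leaf over to the other well

## Robot

A 6-joint arm with a two-finger parallel gripper is mounted at the origin on the work surface. World frame = base frame: x ahead of the robot, y to its left, z up, the work surface at z = 0. Lengths are in mm, angles in rad, forces in N, time in s.
With the tool pointing down it reaches from about 350 to 850 mm from the base axis. Payload 8.1 kg.
Tool frame: the origin (TCP) lies between the finger pads; the fingertips stand 25 mm ahead of it and the grasp point (between the pads) lies 6 mm ahead of it; z points along the fingers, y is the direction in which the jaws open and shut (so a half turn about z gives the same grasp; the last joint's range is limited). The gripper opens to 93 mm and grips with 3 to 60 N. Pads are 15 mm wide; open, the fingers measure 128 mm over their backs; the gripper's body (75 mm by 188 mm) begins 65 mm behind the grasp point.
Start: joints at [-1.217, 0.13, 1.488, -0, 1.523, -0.085], TCP at [254.932, -543.153, 243.635] pointing down, gripper open.
Joint ranges: [-2.96, 2.96], [-0.89, 2.26], [0.02, 2.5], [-1.34, 4.48], [0, 2.73], [-2.66, 2.66]. Speed limits (rad/s): [2.39, 2.39, 2.79, 3.14, 3.14, 3.14].

## Interface

Orientations are given as a rotation vector (axis times angle).
In Python, from cell import get_obs, camera, job_done gives the robot as it stands. The module is installed in compiled form; this text tells all that it offers.
- The arm moves only by the tool arm_command, never from a script. Its argument "increments" is a list of rows, each a list of 4 numbers: the shift along the world's x, y, z in mm, then the turn about the world's z in degrees. A call has 1 to 5 rows; each row shifts and turns the commanded pose from where the row before left it; what a row does not reach is not made up. A row lasts 1/12 s, in which the tool goes at most 41.7 mm and 7.16 degrees, less where a joint would pass 70% of its speed; a pose out of reach is approached as far as the arm can. A call with a gripper value outside its range is refused whole. "fingers" is the closure, from 0 (fully open) to 1 (shut), set as the call begins (left out, the last holds). The fingers move at their own pace and stop on an object; the grip force is fixed at half the most. Time passes only in rows, so rows that do not move let the fingers close. It gives the time, the measured TCP pose, the force and the opening at its end, in the units of the state.
- get_obs(): the state, without advancing time (a new reading comes with each control period).
- camera(name): name is "side" or "top"; returns a dict with "color" (480x640x3 uint8, red, green, blue), "fx", "fy", "cx", "cy" (pixels), "R" (3x3) and "t" (3): a world point X has camera coordinates R X + t. Camera axes: x right, y down, z forward; pixel columns grow to the right and rows downward; lengths in mm; the calibration is good to about 2 mm. A picture is of the moment at which its call begins. There is no depth.
- job_done(): hands the job in, once; it reports no verdict.
The state is a dict: "t": time; "joint_pos": joint angles; "joint_vel": joint speeds; "joint_torque": joint torques, N m; "ee_pos": TCP position; "eef_rot": TCP orientation; "force": force on the tool from outside, world axes, zero at the start; "moment": the same for the moment, N m; "width": finger opening in mm.
Only numpy, scipy, OpenCV 4.12 (cv2) and the standard library are available. Lean on these libraries where they do the work, as an engineer would, in place of code of your own. Each camera call takes 0.05 s, during which the arm holds its last target.

## Task

On the shelf stands a white two-well peg tray whose thin wooden leaf covers the well with the spare pegs (it may be standing a little ajar). Push the leaf up from under its free edge with the fingertips, swing it over its spine and press it down until it lies completely flat over the other well, so the spare pegs lie open. Do this by pushing only: do not take the leaf between the fingers, do not fling it over, do not lift or shift the tray, leave the things round about and the lint comb in the well undisturbed, and finish clear of everything.

Things in the scene. Friction and masses are not known exactly. Their poses are not given: they have to be found in the camera images.
- tray: White painted steel tray, loose on the shelf, about 1.6 kg, 176 x 176 mm, 60 mm high, 5 mm walls. Origin: centre of its underside, on the shelf surface. Its x axis runs along the spine (hinge line), y across it (the leaf starts on the +y side and has to end on the -y side), z up. A wall under the spine splits it into two open wells, one at +y with three spare pegs, one at -y with the lint comb, all lower than the rim.
- spine (a point): Middle of the hinge line on the tray, at tray (0, 0, 63 mm); axes as the tray's. A steel barrel 9 mm thick and 166 mm long lies along it, along the tray's x.
- leaf (a joint): Angle of the leaf about the spine in rad: 0 = lying flat on the +y side of the tray, pi/2 = upright, 3.14 (its stop) = lying flat on the -y side. It starts between 0 and 0.35. The hinge is stiff (about 0.1 N m of friction, so about 1 to 2 N at the free edge), so that the leaf stays at any angle where it is left.
- leaf_edge (a point): Middle of the leaf's free edge, mid-thickness. The leaf is a flat plywood panel 6 mm thick and 160 mm long along the spine, weighing about 90 g; the free edge lies 120 mm from the spine and stands out 32 mm past the tray's wall on either side. Lying flat, its underside is 60 mm above the shelf, so there is free room below the overhang for a fingertip. Axes: x along the spine, y from the spine to the free edge, z square to the leaf (up at angle 0, down at 3.14).
- leaf_mid (a point): Centre of the leaf, mid-thickness, 63 mm from the spine; axes as leaf_edge.
- jug: Closed white detergent jug, 115 x 75 mm, 214 mm high; bystander, loose. Origin: centre of underside.
- peg_ring: Turquoise clothes-peg ring lying flat, 142 mm across, 12 mm high; bystander, loose. Origin: centre of underside.
- soap_dish: White ceramic soap dish with a soap bar in it, 120 x 85 mm, 29 mm high; bystander, loose. Origin: centre of underside.
- mug: Blue ceramic mug, 76 mm across, 85 mm high; bystander, loose. Origin: centre of underside.
- peg4: Single clothes peg lying on the shelf, 72 x 11 x 12 mm; bystander, loose. Origin: centre of underside.
- comb: Stainless lint comb, 120 x 42 mm, 8 mm thick, lying on the floor of the tray's -y well (it stays there, under the leaf at the end); bystander, loose. Origin: underside, near its middle.

How it is judged:
By the outcome, as a careful person would: the job done as asked, in the order asked, and still so for the second after the job is handed in, with the robot touching nothing.
It also fails if it takes over 43 s, if anything falls off the work surface, if the arm or the gripper's body presses on something with over 40 N, if the wrist force passes 120 N, or if a joint passes its speed limit or range.

## Working session

There is one attempt and no reset: what is moved stays moved. The work goes in short steps, Python scripts to look and compute and a tool call to move; the robot and the scene stay as the last step left them, time stands still between calls to the robot, and variables do not carry over. Pictures are saved under pics/ and viewed, and the job is handed in when it is done.

Besides the shell and the picture viewer there is one more tool, called after "Emit:" by a JSON object that holds its "method" and its "body", one argument or row to a line. arm_command: Moves the arm, as the interface text tells. Its arguments: {"type":"object","properties":{"increments":{"type":"array","items":{"type":"array","items":{"type":"number"}}},"fingers":{"type":"number"}},"required":["increments"]}

```bash
mkdir -p pics; python3 - <<'E'
from cell import get_obs,camera
import cv2,json,numpy as np
for n in("side","top"):
    c=camera(n); cv2.imwrite(f"pics/{n}0.png",c["color"][:,:,::-1])
    print(n,c["fx"],c["fy"],c["cx"],c["cy"],np.round(c["R"],4).tolist(),np.round(c["t"],1).tolist())
print(get_obs())
E
```

```text
side 492.6356447035641 492.6356447035641 319.77454032063054 231.83076109765338 [[-0.8309, -0.5563, -0.0037], [-0.3168, 0.4786, -0.8189], [0.4573, -0.6793, -0.5739]] [508.7, 207.3, 942.7]
top 435.8817222481797 435.8817222481797 312.650769161565 242.9213308133165 [[0.0193, -0.9992, 0.0336], [-0.9829, -0.0251, -0.1827], [0.1834, -0.0295, -0.9826]] [51.5, 570.6, 867.9]
{'t': 0.1, 'joint_pos': array([-1.21739422e+00,  1.31050757e-01,  1.48915638e+00,  6.25967246e-06,
        1.52303284e+00, -8.54035765e-02]), 'joint_vel': array([ 0.00181018, -0.00238166, -0.00271777, -0.00035834,  0.00062176,
        0.00233428]), 'joint_torque': array([ 7.48457023e-04, -5.61340392e+01, -4.93097377e+01,  7.71761360e-02,
        2.90386862e-02, -4.98880161e-05]), 'ee_pos': array([ 254.77026382, -542.69853913,  242.72085988]), 'eef_rot': array([-3.06468697e+00, -6.83401668e-01,  3.35792638e-04]), 'force': array([ 0.04998531, -0.016104  , -0.39160759]), 'moment': array([-0.03777731, -0.02004008, -0.03245584]), 'width': 93.11677593516382}
```

View pics/side0.png

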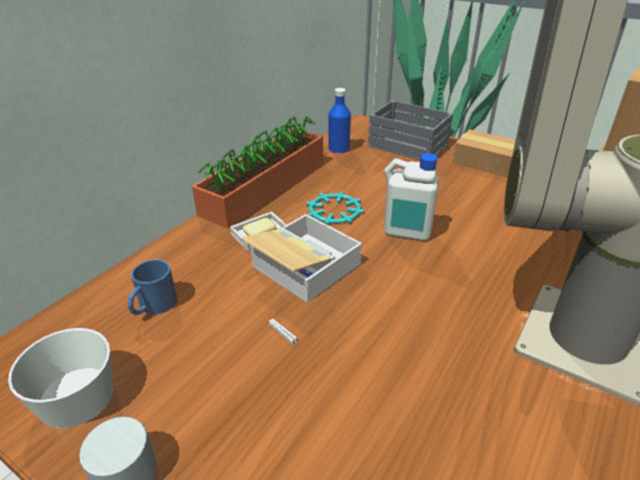

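View pics/top0.png

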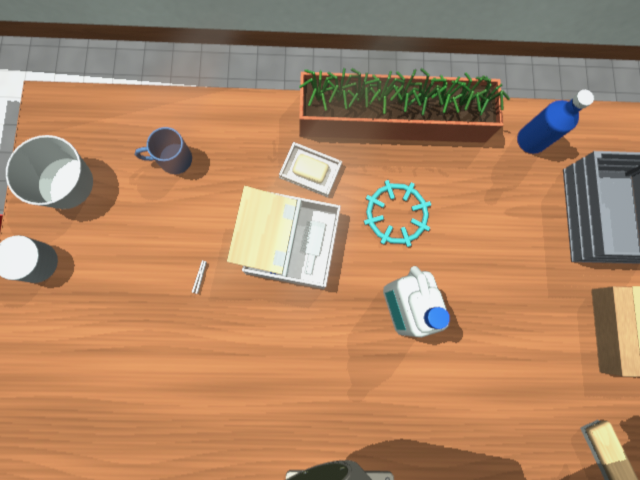

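```bash
python3 - <<'E'
import cv2
a=cv2.imread("pics/top0.png")[130:300,180:380];cv2.imwrite("pics/topc.png",cv2.resize(a,(800,680)[:2] and (705,600),interpolation=cv2.INTER_CUBIC))
a=cv2.imread("pics/side0.png")[200:310,220:370];cv2.imwrite("pics/sidec.png",cv2.resize(a,(800,587),interpolation=cv2.INTER_CUBIC))
E
```

```text
(no output)
```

View pics/topc.png

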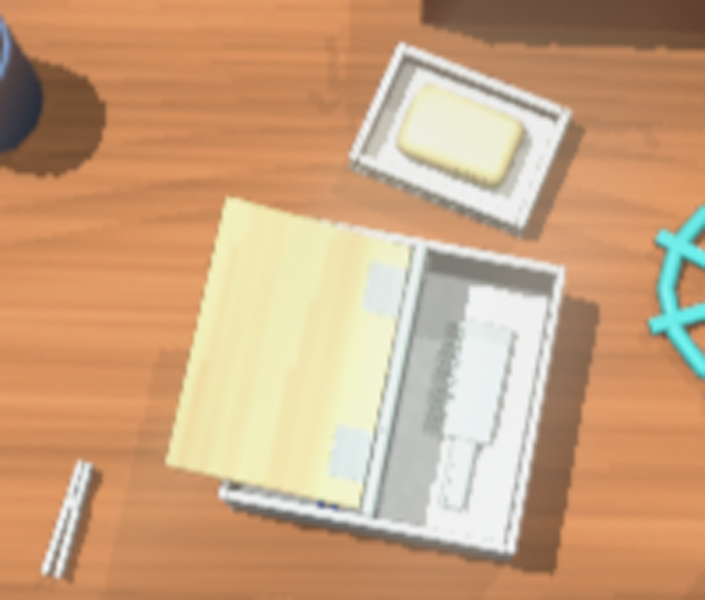

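View pics/sidec.png

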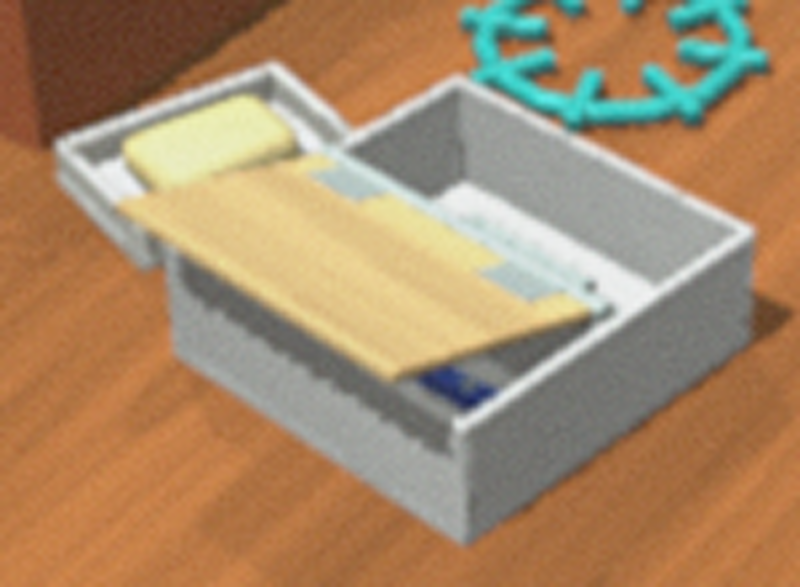

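```bash
cat > h.py <<'E'
import numpy as np,cv2
from scipy.optimize import least_squares
def proj(c,X): 
    p=np.array(X)@c["R"].T+c["t"]; return np.c_[c["fx"]*p[:,0]/p[:,2]+c["cx"],c["fy"]*p[:,1]/p[:,2]+c["cy"]]
def T2W(q,P):
    P=np.atleast_2d(P);c,s=np.cos(q[2]),np.sin(q[2]); return np.c_[q[0]+c*P[:,0]-s*P[:,1],q[1]+s*P[:,0]+c*P[:,1],P[:,2]]
def leafpt(a,x,r,off): # r along leaf, off normal
    return [x,r*np.cos(a)-off*np.sin(a),63+r*np.sin(a)+off*np.cos(a)]
def back(c,uv,z):
    d=c["R"].T@np.array([(uv[0]-c["cx"])/c["fx"],(uv[1]-c["cy"])/c["fy"],1]);o=-c["R"].T@c["t"]
    return o+d*(z-o[2])/d[2]
E
python3 - <<'E'
from h import *
from cell import camera
import pickle
C={n:camera(n) for n in("top","side")}
pickle.dump({n:{k:v for k,v in c.items() if k!="color"} for n,c in C.items()},open("cam.pkl","wb"))
tp=[(339.7,206.6),(326.1,286.9),(243,270.4),(244.7,186.5),(227.7,261.9)]
sp=[(306.3,215),(361,243.5),(306.8,280.6),(242.5,238.8),(294.1,270.3),(307.6,302.2)]
def res(q,full=False):
    a=q[3];w=88
    B=[[w,-w,60],[-w,-w,60],[-w,w,60],leafpt(a,80,120,3),leafpt(a,-80,120,3)]
    r=np.r_[proj(C["top"],T2W(q,B))-tp,proj(C["side"],T2W(q,B+[[-w,w,0]]))-sp]
    return r.ravel()
f=least_squares(res,[600,100,-.2,.3],loss="soft_l1");print(f.x,np.round(f.fun.reshape(-1,2),1).tolist())
q=f.x
print(T2W(q,[leafpt(q[3],x,120,0) for x in(-80,0,80)]+[[0,0,63]]))
t=C["top"]
for n,uv,z in [("peg a",(203,262),12),("peg b",(197,292),12),("mug",(168,146),85),("dish",(282,168),29),("dishbl",(328,195),29),("dishtop",(296,144),29),("dishr",(341,162),29),("ring c",(398,213),12),("jugcap",(437,319),214),("juglabel",(386,300),150)]: print(n,np.round(back(t,uv,z)))
E
```

```text
[ 5.76661895e+02  1.06858854e+02 -1.65848999e-01  2.63191657e-01] [[1.4, -0.4], [0.3, 0.6], [-0.8, 1.1], [-0.2, -0.0], [-0.5, 0.8], [-0.4, -1.5], [0.9, -0.9], [-0.1, -0.4], [-0.9, -0.8], [-0.4, 0.3], [-0.4, -0.1]]
[[516.88818716 234.34390553  94.21963471]
 [595.79047113 221.13672631  94.21963471]
 [674.69275511 207.9295471   94.21963471]
 [576.66189516 106.85885449  63.        ]]
peg a [529. 300.  12.]
peg b [464. 308.  12.]
mug [762. 372.  85.]
dish [742. 135.  29.]
dishbl [682.  32.  29.]
dishtop [799. 106.  29.]
dishr [760.   4.  29.]
ring c [ 650. -127.   12.]
jugcap [ 413. -144.  214.]
juglabel [447. -70. 150.]
```

```bash
python3 - <<'E'
from h import *
import pickle
C=pickle.load(open("cam.pkl","rb"))
for n,uv,z in [("side",(387,234),0),("side",(432,240),0),("side",(437,180),170),("top",(404,336),0),("top",(446,330),0)]: print(n,np.round(back(C[n],uv,z)))
q=[576.7,106.9,-.166]
print(T2W(q,[[0,150,105],[0,124,105],[0,0,0],[0,-85,90],[25,-85,90]]))
E
```

```text
side [ 480. -104.    0.]
side [ 376. -143.    0.]
side [ 383. -133.  170.]
top [ 380. -139.    0.]
top [ 394. -231.    0.]
[[601.48580006 254.83804148 105.        ]
 [597.18959471 229.19544762 105.        ]
 [576.7        106.9          0.        ]
 [562.6547133   23.06844316  90.        ]
 [587.31105355  18.93747649  90.        ]]
```

Emit:
{"method": "arm_command", "body": {
  "increments": [
    [0,0,20,7],
    [15,25,20,7],
    [20,35,10,7],
    [20,35,5,7],
    [20,35,5,7]
  ],
  "fingers": 1
}}

```text
t: 0.62
ee_pos: [330.3, -412.0, 304.3]
eef_rot: [2.714, 1.58, 0.0]
force: [0.2, 0.1, -0.0]
width: 64.2
```

Emit:
{"method": "arm_command", "body": {
  "increments": [
    [16,35,0,7],
    [16,35,0,7],
    [16,35,0,6.4],
    [16,35,0,0],
    [16,35,0,0]
  ]
}}

```text
t: 1.03
ee_pos: [410.2, -236.3, 303.6]
eef_rot: [2.396, 2.031, 0.0]
force: [-0.4, -0.3, 1.1]
width: 30.8
```

Emit:
{"method": "arm_command", "body": {
  "increments": [
    [16,35,0,0],
    [16,35,0,0],
    [16,35,0,0],
    [16,35,0,0],
    [16,35,0,0]
  ]
}}

```text
t: 1.45
ee_pos: [490.3, -61.2, 303.7]
eef_rot: [2.397, 2.031, 0.0]
force: [0.7, -0.3, -0.1]
width: 0.8
```

Emit:
{"method": "arm_command", "body": {
  "increments": [
    [16,35,0,0],
    [16,35,0,0],
    [16,35,0,0],
    [16,35,0,0],
    [16,35,0,0]
  ]
}}

```text
t: 1.87
ee_pos: [570.3, 113.9, 303.5]
eef_rot: [2.397, 2.031, -0.0]
force: [1.1, -0.5, 0.3]
width: 0.3
```

Emit:
{"method": "arm_command", "body": {
  "increments": [
    [10,35,0,0],
    [10,35,0,0],
    [10,35,0,0],
    [1,32,0,0],
    [0,5,0,0]
  ]
}}

```text
t: 2.28
ee_pos: [600.1, 258.9, 302.4]
eef_rot: [-2.391, -2.034, 0.001]
force: [0.0, 0.9, 0.5]
width: 0.4
```

Emit:
{"method": "arm_command", "body": {
  "increments": [
    [0,0,-40,0],
    [0,0,-40,0],
    [0,0,-40,0],
    [0,0,-40,0],
    [0,0,-35,0]
  ]
}}

```text
t: 2.7
ee_pos: [599.8, 253.1, 105.7]
eef_rot: [-2.397, -2.03, 0.003]
force: [-0.1, 0.3, -0.3]
width: 0.6
```

Emit:
{"method": "arm_command", "body": {
  "increments": [
    [0,-4,-3,0],
    [0,0,0,0]
  ]
}}

```text
t: 2.87
ee_pos: [598.7, 248.1, 102.6]
eef_rot: [-2.396, -2.029, 0.01]
force: [-0.0, -0.2, -0.4]
width: 0.9
```

```bash
cat > snap.py <<'E'
import sys,cv2,numpy as np
from cell import camera,get_obs
k=sys.argv[1]
b=camera("top")["color"][130:310,160:400,::-1]
a=camera("side")["color"][130:310,200:440,::-1]
cv2.imwrite(f"pics/{k}.png",np.vstack([cv2.resize(x,(400,300),interpolation=cv2.INTER_CUBIC) for x in()]) if 0 else np.hstack([cv2.resize(x,(400,300),interpolation=cv2.INTER_CUBIC) for x in(a,b)]))
o=get_obs();print(o["t"],np.round(o["ee_pos"],1),np.round(o["force"],1))
q=np.array([576.7,106.9]);c,s=np.cos(-.166),np.sin(-.166);d=o["ee_pos"][:2]-q
print("tray xy",c*d[0]+s*d[1],-s*d[0]+c*d[1])
E
python3 snap.py s1
```

```text
2.9667 [602.4 249.8 108.3] [-0.1 -0.8  0.4]
tray xy 1.685618710327752 145.17031087874932
```

View pics/s1.png

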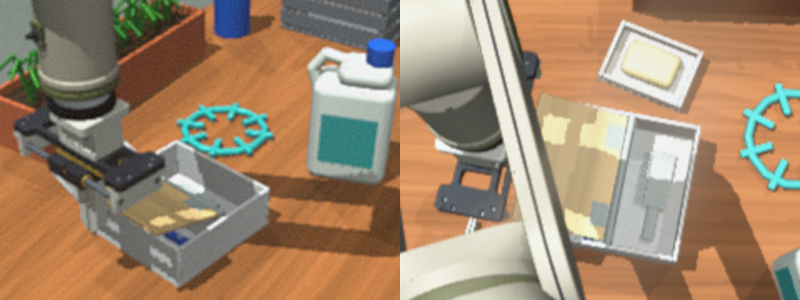

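```bash
python3 - <<'E'
from cell import *
for i in range(3):
    camera("side");o=get_obs();print(o["t"],o["ee_pos"],o["joint_vel"].round(3),o["force"].round(1))
E
```

```text
3.0167 [603.11945445 250.20574653 109.4683228 ] [ 0.004 -0.013 -0.011 -0.001 -0.006  0.001] [ 0.3 -0.3  0.2]
3.0667 [603.30723312 250.38918251 109.74876839] [ 0.003 -0.     0.003 -0.001 -0.005 -0.   ] [0.9 0.2 0.8]
3.1167 [603.15926537 250.45135032 109.51112705] [ 0.003  0.006  0.009 -0.001 -0.006  0.001] [0.9 0.2 0.1]
```

Emit:
{"method": "arm_command", "body": {
  "increments": [
    [-1,-4,-6,0],
    [-1,-4,-4,0],
    [-0.5,-4,0,0],
    [0,0,0,0],
    [0,0,0,0]
  ]
}}

```text
t: 3.53
ee_pos: [598.3, 237.4, 95.5]
eef_rot: [-2.397, -2.03, 0.001]
force: [1.0, 0.2, 0.3]
width: 0.6
```

Emit:
{"method": "arm_command", "body": {
  "increments": [
    [-0.5,-3,0,0],
    [0,0,0,0],
    [0,0,0,0]
  ]
}}

```text
t: 3.78
ee_pos: [598.0, 234.8, 95.8]
eef_rot: [2.397, 2.031, 0.0]
force: [0.3, -0.3, 0.7]
width: 0.4
```

Emit:
{"method": "arm_command", "body": {
  "increments": [
    [-0.5,-3,0,0],
    [0,0,0,0],
    [0,0,0,0]
  ]
}}

```text
t: 4.03
ee_pos: [597.6, 232.2, 95.9]
eef_rot: [-2.397, -2.031, -0.001]
force: [1.5, 2.7, 0.1]
width: 0.2
```

```bash
python3 snap.py s2
```

```text
4.1333 [597.5 232.2  95.8] [-0.   3.6  1.1]
tray xy -0.1628901861218388 127.05953316427362
```

View pics/s2.png

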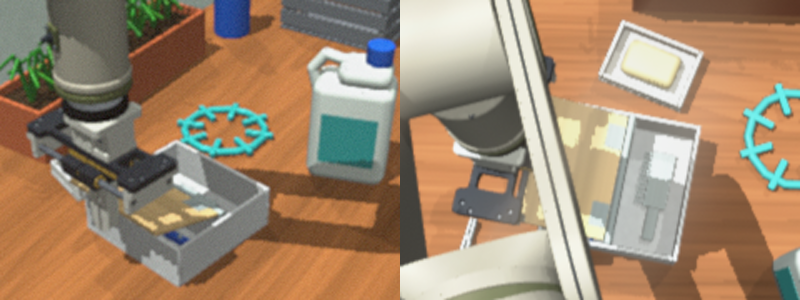

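```bash
python3 - <<'E'
import numpy as np
a=np.arange(.263,1.62,.05)
y=120*np.cos(a)+3*np.sin(a);z=63+120*np.sin(a)-3*np.cos(a)
print([[round(float(.165*d),1),round(float(.986*d),1),round(float(e),1)] for d,e in zip(np.diff(y),np.diff(z))])
print(y[5::5],z[5::5])
E
```

```text
[[-0.3, -1.5, 5.8], [-0.3, -1.8, 5.7], [-0.4, -2.1, 5.6], [-0.4, -2.4, 5.5], [-0.4, -2.6, 5.4], [-0.5, -2.9, 5.2], [-0.5, -3.2, 5.1], [-0.6, -3.4, 4.9], [-0.6, -3.6, 4.7], [-0.6, -3.9, 4.5], [-0.7, -4.1, 4.3], [-0.7, -4.3, 4.1], [-0.8, -4.5, 3.9], [-0.8, -4.7, 3.7], [-0.8, -4.9, 3.4], [-0.8, -5.0, 3.2], [-0.9, -5.2, 2.9], [-0.9, -5.3, 2.7], [-0.9, -5.4, 2.4], [-0.9, -5.5, 2.1], [-0.9, -5.6, 1.8], [-1.0, -5.7, 1.5], [-1.0, -5.8, 1.2], [-1.0, -5.8, 0.9], [-1.0, -5.9, 0.6], [-1.0, -5.9, 0.3], [-1.0, -5.9, 0.0]]
[106.02550593  88.80519708  66.06341119  39.21412238   9.92668936] [119.28136541 143.76284401 163.22288013 176.45154299 182.6263384 ]
```

Emit:
{"method": "arm_command", "body": {
  "increments": [
    [-0.3,-1.8,4,0],
    [-0.3,-1.9,5.5,0],
    [-0.4,-2.2,5.6,0],
    [0,0,0,0]
  ]
}}

```text
t: 4.47
ee_pos: [597.1, 226.3, 112.3]
eef_rot: [2.396, 2.031, 0.003]
force: [0.6, 4.1, 3.1]
width: 0.4
```

```bash
python3 snap.py s3
```

```text
4.5667 [597.  226.5 111.5] [1.9 6.  2.9]
tray xy 0.2843896354594371 121.36064033149586
```

View pics/s3.png

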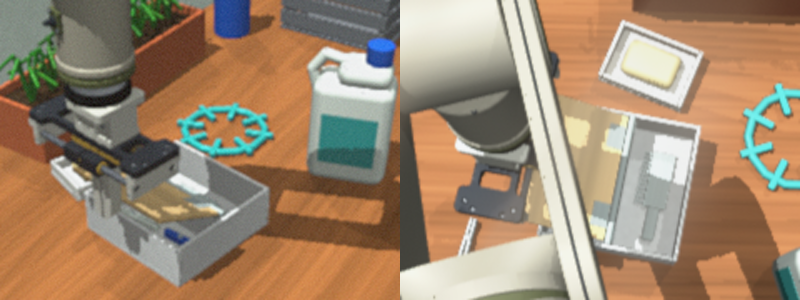

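```bash
cat > zoom.py <<'E'
import sys,cv2
from cell import camera
k,n=sys.argv[1:3]; x0,x1,y0,y1=map(int,sys.argv[3:7])
a=camera(n)["color"][y0:y1,x0:x1,::-1]; s=min(800/(x1-x0),600/(y1-y0))
cv2.imwrite(f"pics/{k}.png",cv2.resize(a,None,fx=s,fy=s,interpolation=cv2.INTER_CUBIC))
E
python3 zoom.py z3 side 220 370 200 310; python3 - <<'E'
from cell import *
print(get_obs()["force"],get_obs()["ee_pos"])
E
```

```text
[0.89498959 5.15102357 2.988042  ] [597.02222473 226.62080542 111.29950507]
```

View pics/z3.png

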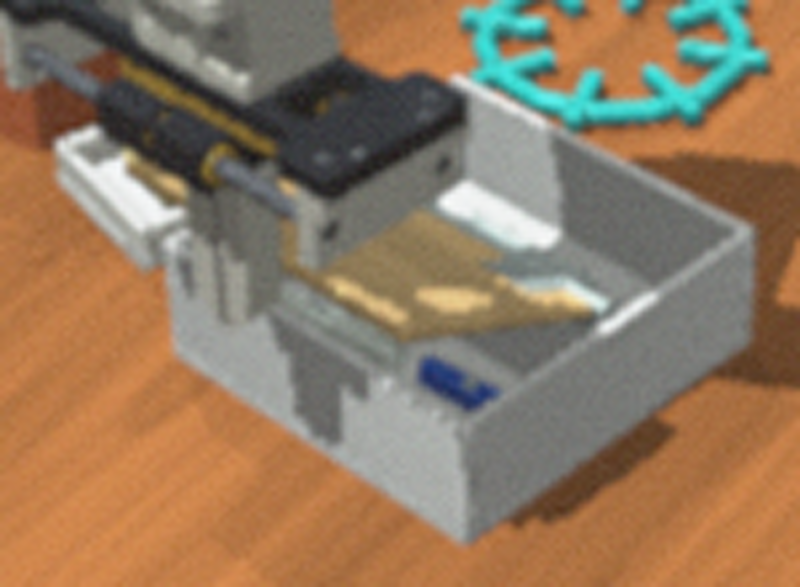

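Emit:
{"method": "arm_command", "body": {
  "increments": [
    [-0.4,-2.4,6.5,0],
    [-0.4,-2.6,6.4,0],
    [-0.5,-2.9,6.2,0],
    [-0.5,-3.2,5.6,0],
    [0,0,0,0]
  ]
}}

```text
t: 5.03
ee_pos: [595.0, 214.0, 136.6]
eef_rot: [2.397, 2.029, 0.001]
force: [-0.3, -0.2, 0.7]
width: 0.4
```

Emit:
{"method": "arm_command", "body": {
  "increments": [
    [-0.6,-3.4,5.2,0],
    [-0.6,-3.6,5,0],
    [-0.6,-3.9,4.8,0],
    [-0.7,-4.1,4.6,0],
    [0,0,0,0]
  ]
}}

```text
t: 5.45
ee_pos: [592.6, 199.0, 156.4]
eef_rot: [2.397, 2.029, 0.002]
force: [0.8, -0.3, 0.4]
width: 0.6
```

```bash
python3 snap.py s4;python3 zoom.py z4 side 220 370 200 310
```

```text
5.55 [592.4 199.5 155.5] [-0.4  0.4 -0.9]
tray xy 0.1395450319235998 93.88995011136059
```

View pics/z4.png

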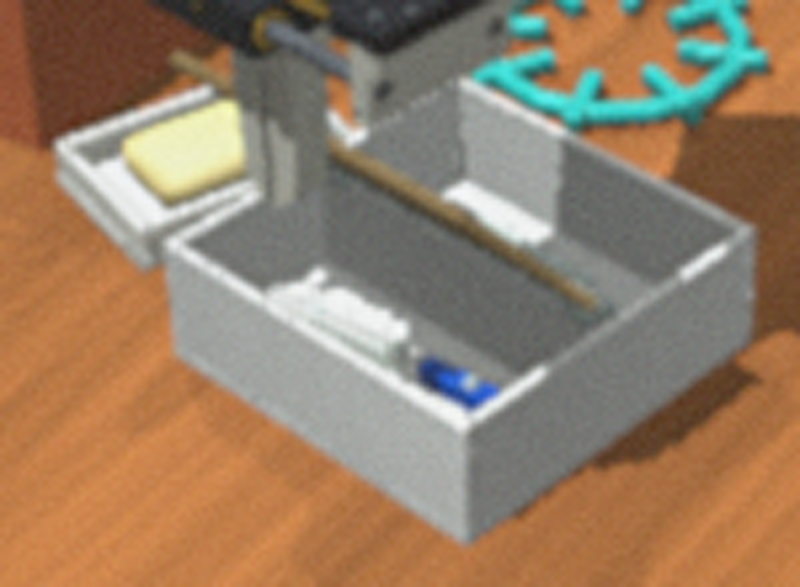

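```bash
python3 - <<'E'
from h import *
import pickle
C=pickle.load(open("cam.pkl","rb"));c=C["side"];o=-c["R"].T@c["t"]
d=o[:2]-[576.7,106.9];cs,s=np.cos(-.166),np.sin(-.166)
y=-s*d[0]+cs*d[1];print(o,y,np.arctan2(o[2]-63,y))
q=[576.7,106.9,-.166]
for a in(.6,.7,.8,.9,1.0): print(a,(proj(c,T2W(q,[leafpt(a,-80,120,0),leafpt(a,80,120,0)]))-[220,200])*5.333)
E
```

```text
[ 57.2134898  824.15278224 712.73738072] 621.5538871465095 0.8075637193986537
0.6 [[421.41670776 284.2286643 ]
 [138.28861039 116.86002595]]
0.7 [[434.90256789 254.43605579]
 [150.29387359  89.45278793]]
0.8 [[450.24925565 225.19606736]
 [164.26690159  62.70976384]]
0.9 [[467.25685816 196.89187087]
 [180.02947342  36.97430218]]
1.0 [[485.69898995 169.89081602]
 [197.37570161  12.57342842]]
```

Emit:
{"method": "arm_command", "body": {
  "increments": [
    [-0.8,-4.8,4.0,0],
    [-0.8,-4.6,3.8,0],
    [-0.8,-4.8,3.5,0],
    [-0.8,-4.9,3.2,0],
    [-0.9,-5.1,3.0,0]
  ]
}}

```text
t: 6.02
ee_pos: [587.9, 175.1, 173.0]
eef_rot: [-2.397, -2.031, -0.0]
force: [-0.0, 1.1, 0.3]
width: 0.7
```

Emit:
{"method": "arm_command", "body": {
  "increments": [
    [-0.9,-5.2,2.7,0],
    [-0.9,-5.3,2.5,0],
    [-0.9,-5.4,2.2,0],
    [-0.9,-5.5,1.9,0],
    [0,0,0,0]
  ]
}}

```text
t: 6.43
ee_pos: [584.7, 153.0, 182.5]
eef_rot: [2.397, 2.029, 0.001]
force: [-0.5, -0.8, -0.8]
width: 0.8
```

```bash
python3 snap.py s5
```

```text
6.5333 [584.6 153.8 181.9] [-0.5  0.7  0.2]
tray xy 0.016742354802623538 47.53781217264787
```

View pics/s5.png

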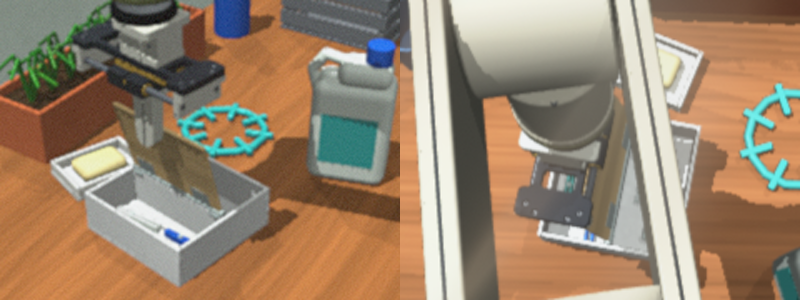

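```bash
python3 - <<'E'
import numpy as np
a=np.append(np.arange(1.57,3.1,.06),3.14)
r=95
y=r*np.cos(a)+3*np.sin(a)+9.6;z=63+r*np.sin(a)-3*np.cos(a)+25
print([[round(float(.165*d),1),round(float(.986*d),1),round(float(e),1)] for d,e in zip(np.diff(y),np.diff(z))])
print(np.c_[a,y,z][::5].round(2))
E
```

```text
[[-0.9, -5.6, 0.0], [-0.9, -5.6, -0.3], [-0.9, -5.6, -0.7], [-0.9, -5.5, -1.0], [-0.9, -5.5, -1.3], [-0.9, -5.4, -1.7], [-0.9, -5.3, -2.0], [-0.9, -5.1, -2.3], [-0.8, -5.0, -2.6], [-0.8, -4.8, -2.9], [-0.8, -4.6, -3.2], [-0.7, -4.4, -3.5], [-0.7, -4.2, -3.7], [-0.7, -4.0, -4.0], [-0.6, -3.8, -4.2], [-0.6, -3.5, -4.5], [-0.5, -3.2, -4.7], [-0.5, -3.0, -4.9], [-0.4, -2.7, -5.0], [-0.4, -2.4, -5.2], [-0.3, -2.0, -5.3], [-0.3, -1.7, -5.4], [-0.2, -1.4, -5.5], [-0.2, -1.1, -5.6], [-0.1, -0.7, -5.7], [-0.1, -0.4, -6.6]]
[[  1.57  12.68 183.  ]
 [  1.87 -15.54 179.66]
 [  2.17 -41.5  168.14]
 [  2.47 -62.9  149.46]
 [  2.77 -77.83 125.29]
 [  3.07 -84.94  97.79]]
```

Emit:
{"method": "arm_command", "body": {
  "increments": [
    [-0.9,-5.5,0.5,0],
    [-0.9,-5.5,0.5,0],
    [-0.9,-5.6,0,0],
    [-0.9,-5.6,0,0],
    [-0.9,-5.6,0,0]
  ]
}}

```text
t: 6.95
ee_pos: [579.8, 125.8, 182.8]
eef_rot: [2.397, 2.031, -0.0]
force: [0.1, 0.8, 0.7]
width: 0.1
```

Emit:
{"method": "arm_command", "body": {
  "increments": [
    [-0.9,-5.6,0,0],
    [-0.5,-3,0,0],
    [0,0,0,0]
  ]
}}

```text
t: 7.2
ee_pos: [578.4, 116.9, 182.7]
eef_rot: [2.398, 2.03, -0.001]
force: [0.0, 0.4, 0.6]
width: 0.6
```

```bash
python3 snap.py s6
```

```text
7.3 [578.4 117.5 182.7] [-0.2  0.3  0.2]
tray xy -0.044957386067816074 10.772986921529066
```

View pics/s6.png

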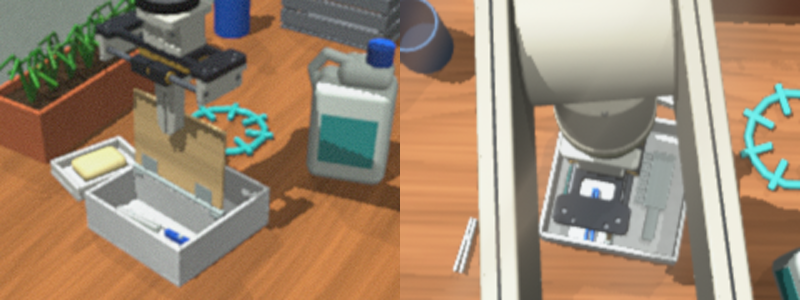

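Emit:
{"method": "arm_command", "body": {
  "increments": [
    [-0.9,-5.6,0,0],
    [-0.9,-5.6,-0.3,0],
    [-0.9,-5.6,-0.7,0],
    [-0.9,-5.5,-1,0],
    [-0.9,-5.5,-1.3,0]
  ]
}}

```text
t: 7.72
ee_pos: [573.9, 89.4, 179.4]
eef_rot: [-2.397, -2.031, 0.0]
force: [1.7, 1.3, -0.7]
width: 0.3
```

Emit:
{"method": "arm_command", "body": {
  "increments": [
    [-0.9,-5.4,-1.7,0],
    [-0.9,-5.3,-2,0],
    [-0.8,-5.1,-2.3,0],
    [-0.8,-5,-2.6,0],
    [-0.8,-4.8,-2.9,0]
  ]
}}

```text
t: 8.13
ee_pos: [569.8, 63.9, 167.8]
eef_rot: [2.397, 2.031, 0.0]
force: [0.2, 1.3, 0.4]
width: 0.5
```

Emit:
{"method": "arm_command", "body": {
  "increments": [
    [-0.8,-4.6,-3.2,0],
    [-0.7,-4.4,-3.5,0],
    [-0.7,-4.2,-3.7,0],
    [-0.7,-4,-4,0],
    [-0.6,-3.8,-4.2,0]
  ]
}}

```text
t: 8.55
ee_pos: [566.3, 43.0, 149.0]
eef_rot: [2.397, 2.031, -0.0]
force: [0.0, 1.4, -0.4]
width: 0.2
```

```bash
python3 snap.py s7
```

```text
8.65 [565.7  42.8 148.3] [-0.6  0.5 -1. ]
tray xy -0.28102984290233834 -65.08752025091479
```

View pics/s7.png

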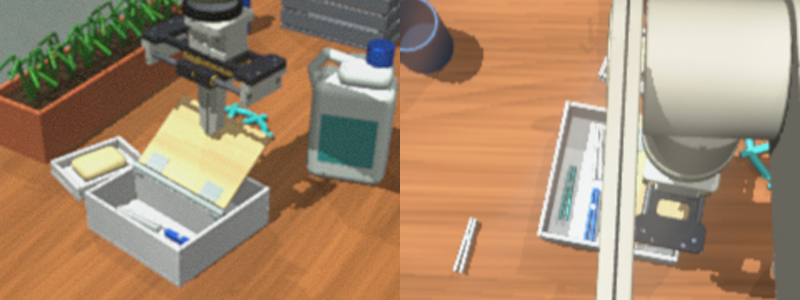

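Emit:
{"method": "arm_command", "body": {
  "increments": [
    [-0.6,-3.5,-4.5,0],
    [-0.5,-3.2,-4.7,0],
    [-0.5,-3,-4.9,0],
    [-0.4,-2.7,-5,0],
    [-0.4,-2.4,-5.2,0]
  ]
}}

```text
t: 9.07
ee_pos: [563.9, 28.3, 124.6]
eef_rot: [2.397, 2.031, -0.0]
force: [0.4, 0.5, 1.1]
width: 0.6
```

Emit:
{"method": "arm_command", "body": {
  "increments": [
    [-0.3,-2,-5.3,0],
    [-0.3,-1.5,-5.4,0],
    [-0.2,-1,-5.5,0],
    [0,0,-5.6,0],
    [0,0,0,0]
  ]
}}

```text
t: 9.48
ee_pos: [562.2, 24.1, 101.6]
eef_rot: [-2.396, -2.03, 0.003]
force: [-0.3, 0.7, 0.2]
width: 0.5
```

```bash
python3 snap.py s8
```

```text
9.5833 [562.8  24.2 102.9] [ 0.9 -0.3  0.6]
tray xy -0.03769675514610782 -83.8203148699974
```

View pics/s8.png

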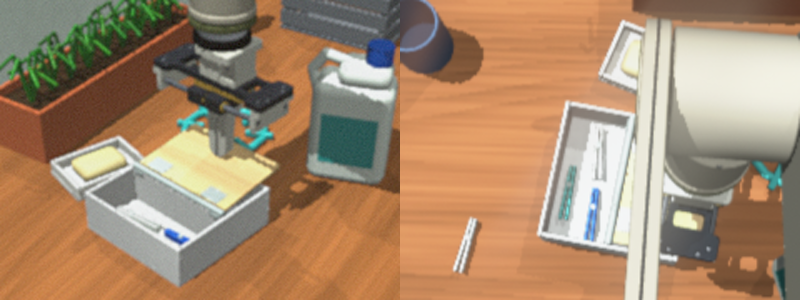

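Emit:
{"method": "arm_command", "body": {
  "increments": [
    [0,0,-4,0],
    [0,0,-4,0],
    [0,0,-3,0],
    [0,0,0,0],
    [0,0,0,0]
  ]
}}

```text
t: 10.0
ee_pos: [562.8, 24.2, 92.0]
eef_rot: [-2.397, -2.03, 0.001]
force: [0.1, -0.7, -0.1]
width: 0.5
```

Emit:
{"method": "arm_command", "body": {
  "increments": [
    [0,0,-1.5,0],
    [0,0,0,0],
    [0,0,0,0]
  ]
}}

```text
t: 10.25
ee_pos: [563.3, 24.2, 91.3]
eef_rot: [2.397, 2.031, 0.001]
force: [-1.8, 0.0, 3.7]
width: 0.2
```

Emit:
{"method": "arm_command", "body": {
  "increments": [
    [0,0,-1.5,0],
    [0,0,0,0],
    [0,0,0,0]
  ]
}}

```text
t: 10.5
ee_pos: [563.4, 24.2, 91.0]
eef_rot: [2.397, 2.031, 0.001]
force: [-6.9, -0.5, 14.3]
width: 0.6
```

Emit:
{"method": "arm_command", "body": {
  "increments": [
    [0,0,-1,0],
    [0,0,0,0],
    [0,0,0,0]
  ]
}}

```text
t: 10.75
ee_pos: [563.5, 24.2, 90.9]
eef_rot: [2.396, 2.031, 0.001]
force: [-11.2, 0.5, 21.5]
width: 0.4
```

Emit:
{"method": "arm_command", "body": {
  "increments": [
    [0,0,4,0],
    [0,0,5,0],
    [0,0,15,0],
    [0,0,35,0],
    [0,0,40,0]
  ]
}}

```text
t: 11.17
ee_pos: [560.9, 24.2, 185.3]
eef_rot: [-2.394, -2.028, 0.007]
force: [1.0, 0.4, -0.3]
width: 0.4
```

Emit:
{"method": "arm_command", "body": {
  "increments": [
    [0,0,40,0],
    [0,0,40,0],
    [0,0,40,0],
    [-8,-30,0,0],
    [-14,-30,0,0]
  ]
}}

```text
t: 11.58
ee_pos: [543.1, -35.7, 311.3]
eef_rot: [2.39, 2.031, 0.008]
force: [0.1, -1.6, -0.6]
width: 0.6
```

Emit:
{"method": "arm_command", "body": {
  "increments": [
    [-14,-35,0,0],
    [-14,-35,0,0],
    [-14,-35,0,0],
    [-14,-35,0,0],
    [-14,-35,0,0]
  ]
}}

```text
t: 12.0
ee_pos: [470.2, -212.3, 307.3]
eef_rot: [2.397, 2.031, 0.0]
force: [0.3, -0.8, 0.5]
width: 0.3
```

Emit:
{"method": "arm_command", "body": {
  "increments": [
    [-14,-35,0,0],
    [-14,-35,0,0],
    [-14,-35,0,0],
    [-14,-35,0,0],
    [-14,-35,0,0]
  ]
}}

```text
t: 12.42
ee_pos: [400.1, -387.5, 307.3]
eef_rot: [2.397, 2.03, 0.0]
force: [-0.0, 0.6, 0.2]
width: 0.4
```

Emit:
{"method": "arm_command", "body": {
  "increments": [
    [-14,-35,0,0],
    [-14,-35,0,0],
    [-14,-20,0,0],
    [0,0,0,0],
    [0,0,0,0]
  ]
}}

```text
t: 12.83
ee_pos: [358.2, -476.7, 306.7]
eef_rot: [-2.399, -2.027, -0.001]
force: [-0.0, 0.1, -0.0]
width: 0.5
```

```bash
python3 zoom.py z9 side 220 370 200 310; python3 zoom.py t9 top 180 380 130 300; python3 -c "
from cell import *;import cv2
cv2.imwrite('pics/full9.png',camera('top')['color'][:,:,::-1]);print(get_obs())"
```

```text
{'t': 12.9833, 'joint_pos': array([-1.00869488e+00,  1.01674248e-01,  1.40405492e+00,  4.09676466e-04,
        1.63601979e+00, -8.44575916e-01]), 'joint_vel': array([ 0.01114104, -0.00672647,  0.00066655, -0.0007972 , -0.00218576,
       -0.00219975]), 'joint_torque': array([-9.20543969e-01, -5.45163774e+01, -4.97269750e+01, -2.31616764e-02,
        4.72584518e-02,  3.36729383e-03]), 'ee_pos': array([ 359.83508984, -474.93823988,  307.349976  ]), 'eef_rot': array([-2.39595087e+00, -2.03184955e+00, -6.70302139e-04]), 'force': array([ 0.25163785,  0.87526456, -0.18621372]), 'moment': array([-0.00051249,  0.00183294, -0.04240324]), 'width': 0.3401245181129593}
```

View pics/z9.png

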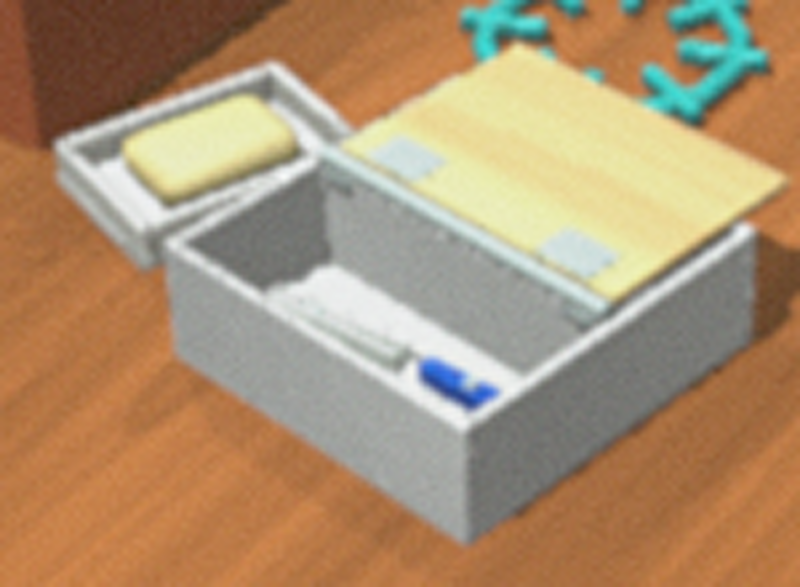

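View pics/t9.png

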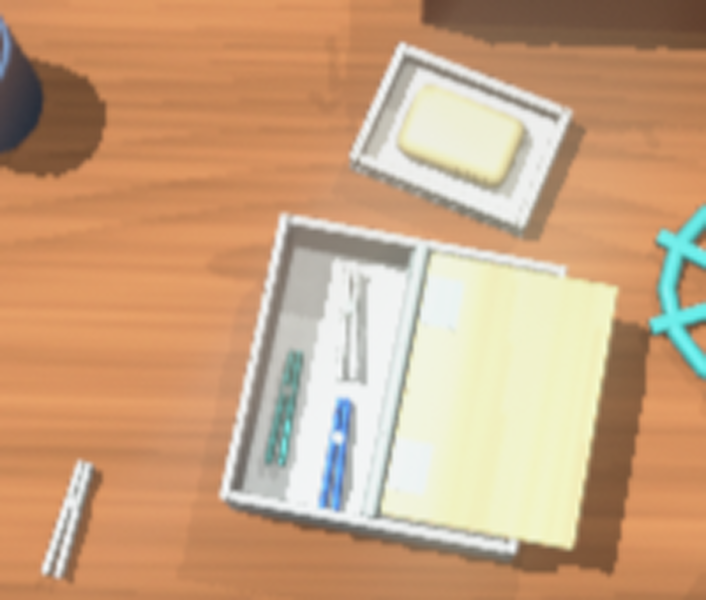

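View pics/full9.png

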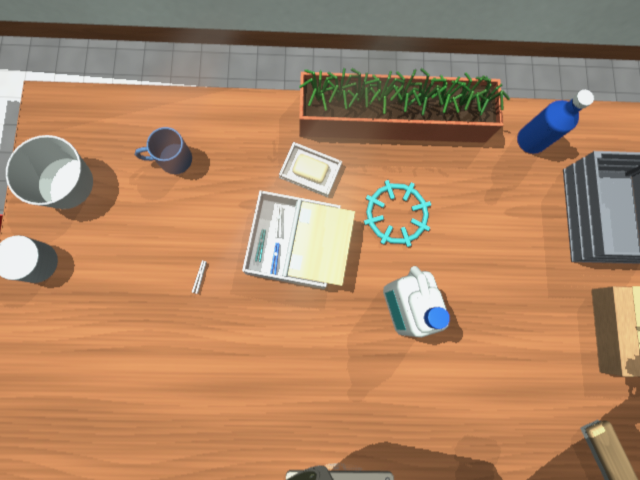

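```bash
python3 - <<'E'
from h import *
import pickle
C=pickle.load(open("cam.pkl","rb"))
q=[576.7,106.9,-.166]
for a in(2.9,3.0,3.07,3.14):
    P=T2W(q,[leafpt(a,-80,120,-3),leafpt(a,80,120,-3),[-80+0,-0,66]]); print(a,((proj(C["side"],P)-[220,200])*5.333).round().tolist(),((proj(C["top"],P)-[180,130])*3.53).round().tolist())
E
```

```text
2.9 [[788.0, 125.0], [512.0, -10.0], [602.0, 302.0]] [[572.0, 546.0], [619.0, 275.0], [370.0, 513.0]]
3.0 [[790.0, 145.0], [516.0, 10.0], [602.0, 302.0]] [[574.0, 549.0], [621.0, 281.0], [370.0, 513.0]]
3.07 [[791.0, 160.0], [518.0, 25.0], [602.0, 302.0]] [[575.0, 551.0], [621.0, 285.0], [370.0, 513.0]]
3.14 [[790.0, 176.0], [519.0, 40.0], [602.0, 302.0]] [[574.0, 552.0], [620.0, 289.0], [370.0, 513.0]]
```

```bash
python3 -c "
from cell import *
print(job_done())"
```

```text
the job is handed in; nothing more can be done
None
```

The leaf now lies flat over the comb well and the spare pegs are open. I handed the job in at about 13 s of the 43 s allowed.

- **How it was done:** I kept the fingers shut and only pushed. They pressed against the lower corner of the leaf's free edge and followed its arc up to upright. I then led the leaf over slowly with the fingertips and pressed it down near the edge, over the tray wall. The tool can only point straight down, so the push came from outside that corner rather than from right underneath it.
- **Leaf flat:** Under the press the fingers stopped at a tip height of 66 mm, which is the top of a flat leaf. In the side picture the leaf's corners match the flat angle of 3.14 to within about 1 pixel, and do not fit 3.07.
- **Tray and bystanders:** The tray's corners, the soap dish, peg ring, jug, mug and loose peg are at the same pixels before and after. The comb is now under the leaf, so I could not see it at the end; nothing reached into its well.
- **Forces:** The final press reached about 21 N down, with about 11 N sideways. I stopped there, and no shift of the tray shows in the pictures.
- **Arm:** It finished clear of everything, near its starting place, with about zero force on the tool.

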